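# Slide the wax tin round the obstacles into its sprung holder

### The arm

A 6-joint arm with a two-finger parallel gripper is mounted at the origin on the work surface; the furniture and walls round the work are solid. World frame = base frame: x ahead of the robot, y to its left, z up, the work surface at z = 0. Lengths are in m, angles in rad, forces in N, time in s.
With the tool pointing down it reaches from about 0.35 to 0.775 m from the base axis. Payload 5.5 kg.
Tool frame: the origin (TCP) lies between the finger pads; the fingertips stand 11 mm ahead of it and the grasp point (between the pads) lies 8 mm behind it; z points along the fingers, y is the line along which they close (so a half turn about z gives the same grasp; the last joint's range is limited). The gripper opens to 85 mm and grips with 20 to 120 N. Pads are 22 mm wide; open, the fingers measure 114 mm over their backs; the gripper's body (76 mm by 85 mm) begins 54 mm behind the grasp point. The pads swing forward as they close: fully open they stand 13 mm farther back than shut.
Start: joints at [-1.461, 0.313, 0.046, 1.304, 0, 1.431], TCP at [0.142, -0.557, 0.242] pointing down, gripper open.
Joint ranges: [-2.76, 2.76], [-0.86, 1.69], [-1.03, 1.26], [-2.2, 2.34], [-1.47, 1.5], [-3.14, 3.14]. Speed limits (rad/s): [2.57, 2.57, 3.14, 3.14, 3.14, 3.14].

### API

Orientations are given as a unit quaternion [x, y, z, w].
In Python, from workcell import bot gives the robot as it stands.
- The arm moves only by the tool apply_moves, never from a script. Its argument "plan" is a list of rows, each a list of 7 numbers: the shift along the tool's x, y, z in units of 50 mm (1.0 is 50 mm), then the turn, a rotation vector about the tool's x, y, z in units of 6 degrees (1.0 is 6 degrees), then the opening, from 0 (shut) to 1 (fully open). In form: [[tx, ty, tz, ax, ay, az, grip], ...]. A call has exactly 8 rows; each row shifts and turns the commanded pose from where the row before left it, along the tool's axes as they then stand; what a row does not reach is not made up. A row lasts 1/8 s, in which the tool goes at most 62.5 mm and 10.7 degrees, less where a joint would pass 70% of its speed; a pose out of reach is approached as far as the arm can. A call is refused whole if a number of a shift passes 1 or a number of a turn 1, either way. A call with a gripper value outside its range is refused whole. The fingers move at their own pace and stop on an object; "newtons" is the grip in N (left out, the last holds). Time passes only in rows, so rows that do not move let the fingers close, or fill a call up. It gives the time, the measured TCP pose, the force, the opening and the grip force at its end, in the units of the state.
- bot.sense(): the state, without advancing time (a new reading comes with each control period).
- bot.snapshot(name): name is "side" or "top"; returns a dict with "pixels" (384x512x3 uint8, red, green, blue), "range_z" (384x512 float32, m along the optical axis (not along the pixel's ray), 0 where there is no reading), "fov_y" (degrees; the focal length in pixels is half the picture's height over the tangent of half this angle, whatever the lens; pixels are square), "cx", "cy" (the principal point, pixels), "k1" (the pictures are not rectified: a ray, as slopes to the right and down, at radius r is drawn at 1 + k1 r^2 times it, then the intrinsics apply), "view" (4x4, takes a point from world to camera coordinates). Camera axes: x right, y down, z forward; pixel columns grow to the right and rows downward; lengths in m; the calibration is good to about 2 mm. A picture is of the moment at which its call begins.
- bot.job_done(): hands the job in; it is judged then, once.
The state is a dict: "time": time; "joints": joint angles; "qd": joint speeds; "effort": joint torques, N m; "tcp_pos": TCP position; "eef_rot": TCP orientation; "wrist_force": force on the tool from outside, world axes, zero at the start; "wrist_torque": the same for the moment, N m; "grip_width": finger opening in m; "finger_force": force on a finger pad.
Only numpy, scipy, OpenCV 4.12 (cv2) and the standard library are available. Lean on these libraries where they do the work, as an engineer would, in place of code of your own. Each camera call takes 0.05 s, during which the arm holds its last target. There are 200 camera calls.

### The job

The wax in the round brown-lidded tin on the plywood board has not set yet, so slide the tin flat along the board, never lifting or tipping it, round the battery, the small screw tin and the wooden cube without the tin or the robot touching any of them, and in through the mouth of the wooden tin holder. Push it up against the sprung pad at the back and hold it pressed there with about 10 N (never more than 16 N) for a second, then let go so that it stays in the holder, resting against the pad. Leave the folding rule and the hex keys where they lie.

Things in the scene. Friction and masses are not known exactly. Their poses are not given: they have to be found in the camera images.
- tin: The flat round wax tin with a brown lid, 86 mm in diameter and 26 mm high, 0.2 to 0.4 kg, loose on the board (smooth, about 1 N slides it). Origin: centre of its underside; z up. It is too wide to grasp; push it with the fingertips (the two fingers half open make a fork in which it centres itself).
- board: Plywood board lying fast on the saw table, 370 mm (x) by 550 mm (y), 12 mm thick. Origin: centre of its underside, so its top is 12 mm above the origin; x points away from the robot, y to the left. The tin, the holder, the battery, the small tin, the cube, the rule and the hex keys stand on it.
- holder: Wooden tin holder fixed on the board, mouth towards the robot. Origin: on the board's top, middle of the mouth; +x runs into the bay, y across. Two straight cheeks 30 mm high, 14 mm thick, 94 mm apart, run from x = 0 to 150 mm; lead-in wings flare from x = 0 out to x = -25 mm, there 110 mm apart inside and 138 mm outside. A wooden back, 36 mm high, closes it at x = 150 to 168 mm.
- bay (a point): A fixed point of the holder on the bay's middle line, 89 mm behind the mouth, 15 mm over the board. About here is a flat sprung pad, 60 mm wide, 26 mm high, facing the mouth. Its free face is set anywhere from 17 mm before to 17 mm behind this point; the setting is not measured: feel for it. It yields 1 mm per 3 N from nothing, 8 mm at most. Let go, the tin stays bearing on it.
- battery: Black tool battery, 74 mm (its x) by 112 mm (its y), 58 mm high, standing fast on the board, its length pointing away from the robot, between the tin's start and the holder. Origin: centre of its underside. An obstacle: must not be touched.
- screw_can: Small round screw tin with a blue lid, 68 mm in diameter, 34 mm high, standing fast on the board, either near the robot in the middle or near its right edge (it changes places with the cube). Origin: centre of its underside. An obstacle: must not be touched.
- cube: Wooden offcut cube, 52 x 56 mm, 45 mm high, standing fast on the board in the other of these two places. Origin: centre of its underside. An obstacle: must not be touched.
- rule: Yellow folding rule, shut, 22 mm (x) by 237 mm (its y), 16 mm high, loose on the far edge of the board. Origin: centre of its underside. To be left alone.
- keys: Red folding hex-key set, 29 by 99 mm (its y), 22 mm high, loose on the near left corner of the board. Origin: centre of its underside. To be left alone.

How it is judged:
By the outcome, as a careful person would: the job done as asked, in the order asked, and still so for the second after the job is handed in, with the robot touching nothing.
It also fails if it takes over 67 s, if anything falls off the work surface, if the arm or the gripper's body presses on something with over 40 N, if the wrist force passes 120 N, or if a joint passes its speed limit or range.

## Working session

There is one attempt and no reset: what is moved stays moved. The work goes in short steps, Python scripts to look and compute and a tool call to move; the robot and the scene stay as the last step left them, time stands still between calls to the robot, and variables do not carry over. Pictures are saved under pics/ and viewed, at most 12 in all, crops included, and the job is handed in when it is done.

Besides the shell and the picture viewer there is one more tool, called as name(argument=value, ...) on one line, values as JSON. apply_moves: Moves the arm, as the interface text tells. Its arguments: {"type":"object","properties":{"plan":{"type":"array","items":{"type":"array","items":{"type":"number"}}},"newtons":{"type":"number"}},"required":["plan"]}

```bash
mkdir -p pics; cat > h.py <<'E'
import numpy as np, cv2
from workcell import bot
def world(s,u,v,z=None,d=None):
    f=192/np.tan(np.radians(s["fov_y"])/2)
    a,b=(u-s["cx"])/f,(v-s["cy"])/f
    x,y=a,b
    for _ in range(20):
        k=1+s["k1"]*(x*x+y*y); x,y=a/k,b/k
    T=np.linalg.inv(np.array(s["view"])); r=T[:3,:3]@np.array([x,y,1]); o=T[:3,3]
    t=d if d is not None else (z-o[2])/r[2]
    return o+t*r
E
python3 - <<'E'
from h import *
print(bot.sense())
for n in("top","side"):
    s=bot.snapshot(n); cv2.imwrite(f"pics/{n}0.png",cv2.resize(s["pixels"][:,:,::-1],(800,600),interpolation=cv2.INTER_CUBIC))
    np.save(f"{n}.npy",s,allow_pickle=True); print(n,s["fov_y"],s["cx"],s["cy"],s["k1"],np.linalg.inv(s["view"]).round(3))
E
```

```text
{'time': 0.0, 'joints': array([-1.46057486e+00,  3.13989671e-01,  4.49939586e-02,  1.30356354e+00,
       -3.42929042e-05,  1.43117466e+00]), 'qd': array([ 0.00014993,  0.00123026,  0.0015601 ,  0.00029482,  0.00090353,
       -0.00058365]), 'effort': array([-2.41104724e-03, -4.80622780e+01,  2.98534906e+01,  1.94676616e-02,
       -4.97706640e-05, -2.61539931e-06]), 'tcp_pos': array([ 0.14208658, -0.55668324,  0.24142105]), 'eef_rot': array([ 9.92207055e-01,  1.24596878e-01, -4.18747401e-06, -8.81619099e-04]), 'wrist_force': array([-0.12712136, -0.01033205, -0.75554466]), 'wrist_torque': array([ 0.02436279, -0.00934615, -0.01520371]), 'finger_force': 0.0, 'grip_width': 0.08562432874935438}
top 55.213767842775866 255.85821392171815 189.13128472615378 -0.10915518541562567 [[-0.137 -0.962  0.235  0.368]
 [-0.991  0.134 -0.03   0.165]
 [-0.003 -0.236 -0.972  0.981]
 [ 0.     0.     0.     1.   ]]
side 49.11702654966081 250.30176651732828 197.52446500151194 -0.12374977310622098 [[ 0.999 -0.038  0.032  0.546]
 [-0.049 -0.653  0.756 -0.725]
 [-0.008 -0.756 -0.654  0.786]
 [ 0.     0.     0.     1.   ]]
```

View pics/top0.png

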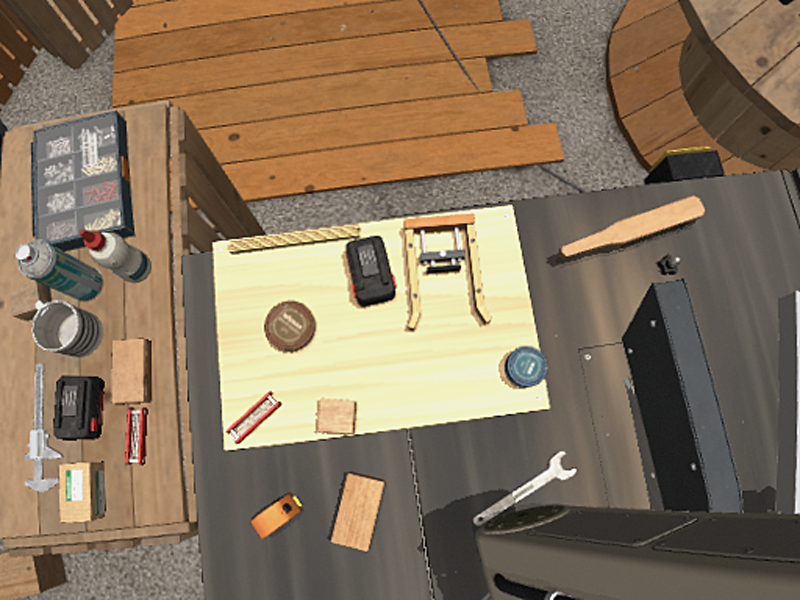

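View pics/side0.png

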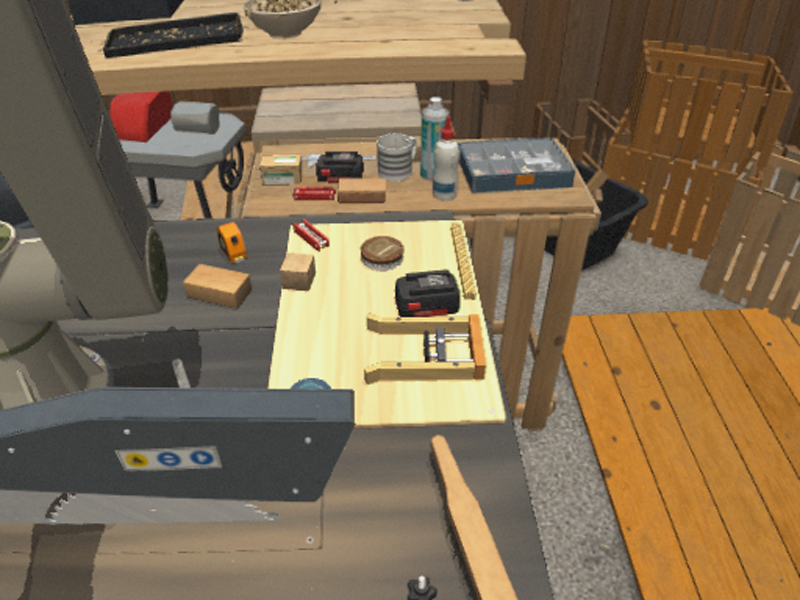

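The top view shows the tin at (290,326), the battery at (371,270), the holder mouth between (412,325) and (487,320), the cube at (336,417) and the blue can at (525,367). Next I'll rectify it to a metric map.

```bash
cat > ortho.py <<'E'
from h import *
def ortho(s,z,x1,y1,sc,W,H):  # px (c,r): y=y1-c/sc, x=x1-r/sc
    f=192/np.tan(np.radians(s["fov_y"])/2); V=np.array(s["view"])
    c,r=np.meshgrid(np.arange(W),np.arange(H))
    P=np.stack([x1-r/sc,y1-c/sc,np.full(c.shape,z)],-1)@V[:3,:3].T+V[:3,3]
    a,b=P[...,0]/P[...,2],P[...,1]/P[...,2]; k=1+s["k1"]*(a*a+b*b)
    return cv2.remap(np.ascontiguousarray(s["pixels"][:,:,::-1]),(f*a*k+s["cx"]).astype(np.float32),(f*b*k+s["cy"]).astype(np.float32),cv2.INTER_CUBIC)
E
python3 - <<'E'
from ortho import *
s=np.load("top.npy",allow_pickle=True).item()
for u,v in [(215,242),(513,206),(550,410),(225,450),(290,390)]:
    u*=.64;v*=.64; d=s["range_z"][int(v),int(u)]; print(world(s,u,v,z=.012).round(3), world(s,u+3*(u<250)-3*(u>250),v,d=d).round(3))
im=ortho(s,.038,.78,.38,1300,800,560)
for i in range(0,16): cv2.line(im,(i*65-0,0),(i*65,6),(0,0,255),1)
cv2.imwrite("pics/o.png",im)
E
```

```text
[0.747 0.452 0.012] [ 0.828  0.504 -0.2  ]
[ 0.74  -0.092  0.012] [ 0.745 -0.086  0.001]
[ 0.372 -0.087  0.012] [ 0.373 -0.082 -0.001]
[0.381 0.459 0.012] [0.38  0.453 0.008]
[0.466 0.341 0.012] [0.465 0.333 0.009]
```

View pics/o.png

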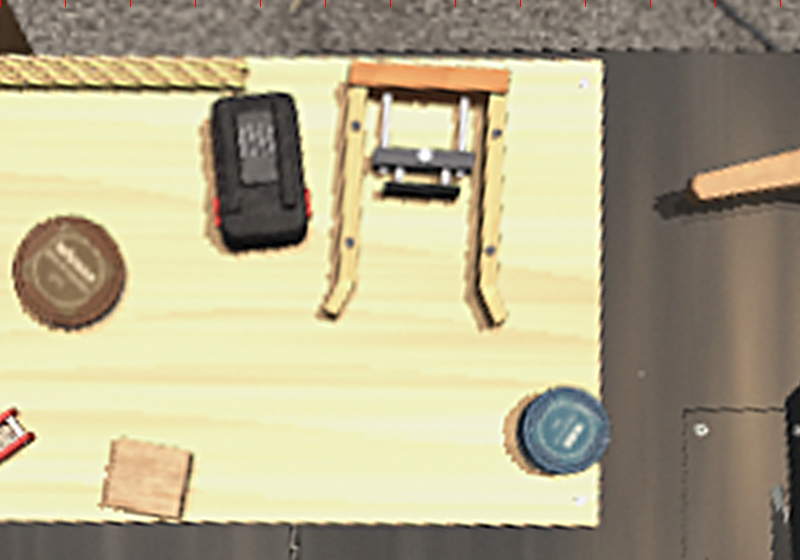

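The rectified map (y=.38−c/1300, x=.78−r/1300) puts the tin's centre at (69,272), so x .571, y .327. The holder is yawed slightly to the right. I'll refine it, the battery and the cube in an enlarged view, and check the saw's height.

```bash
python3 - <<'E'
from ortho import *
s=np.load("top.npy",allow_pickle=True).item()
cv2.imwrite("pics/o2.png",ortho(s,.042,.75,.24,3000,800,600))
# heights map 5cm cells
for n in("top","side"):
    s=np.load(n+".npy",allow_pickle=True).item()
    Z={}
    for v in range(0,384,2):
        for u in range(0,512,2):
            d=s["range_z"][v,u]
            if d>0:
                p=world(s,u,v,d=d)
                k=(int(np.floor(p[0]*20)),int(np.floor(p[1]*20)))
                if 4<=k[0]<16 and -14<=k[1]<11: Z[k]=max(Z.get(k,-1),p[2])
    print(n,"cols y*100:",list(range(-70,55,5)))
    for i in range(15,3,-1): print("x%3d"%(i*5)," ".join("%4d"%(Z[i,j]*1000) if (i,j) in Z else "   ." for j in range(-14,11)))
E
```

```text
top cols y*100: [-70, -65, -60, -55, -50, -45, -40, -35, -30, -25, -20, -15, -10, -5, 0, 5, 10, 15, 20, 25, 30, 35, 40, 45, 50]
x 75    0    1    1    1    3    2    0    0    0    4    2    3    1    3    0    1    1    .    .    .    .    .    .    .  -30
x 70    1    2    4    2    3   54    2    3    2    5    3    3   15   49   50   50   49   30   30   30   30   32   28   13    2
x 65    1    2    2    2    2   54   54   54   53   53   50    2   14   44   44   45   52   70   70   15   15   16   15   14    0
x 60    .    3    2    2    2    2   15   53   53   54   54   48   16   43   43   39   55   71   72   15   40   38   14   14    3
x 55    .    3    2    2    2    3   41   18    3    3    2    3   15   43   44   15   44   60   56   40   40   40   17   14    2
x 50    .    1   54    4    3    2    2    .  225  226    4    4   13   44   42   14   44   15   14   36   40   38   15   14    1
x 45    .    .   59   56    3    3    2    .  229  230    3    3   49   47   16   15   16   14   15   16   15   32   16   14    1
x 40    .    .    .   59    4    3    1    .  234  234    4   
[... 1576 characters left out ...]
   14   15   14   13   14   15   32   14    9    0
x 40    .    .    .    .    .    .    1    2  231  231    .    .    .   47   13   14   14   14   57   58   13   35   34   11    1
x 35    .    .    .    .    .    .    1    2  236  235    .    .    .   13   13   13   14   13   57   57    0   16   32    9   -1
x 30    .    .    .    .    .    .    2    3  237  237    .    .    .    .    2    3    2    0   38   38    1    0    1    1    0
x 25    .    .    .    .    .    .    1    2  240  241  657  649  634  615  276    2    1    1   39   40   38   60    0    2    0
x 20    .    .    .    .    .    .    1    2  242  243  655  586  422  603  481  317    1    0   40   40    1   60    1   -1    0
```

View pics/o2.png

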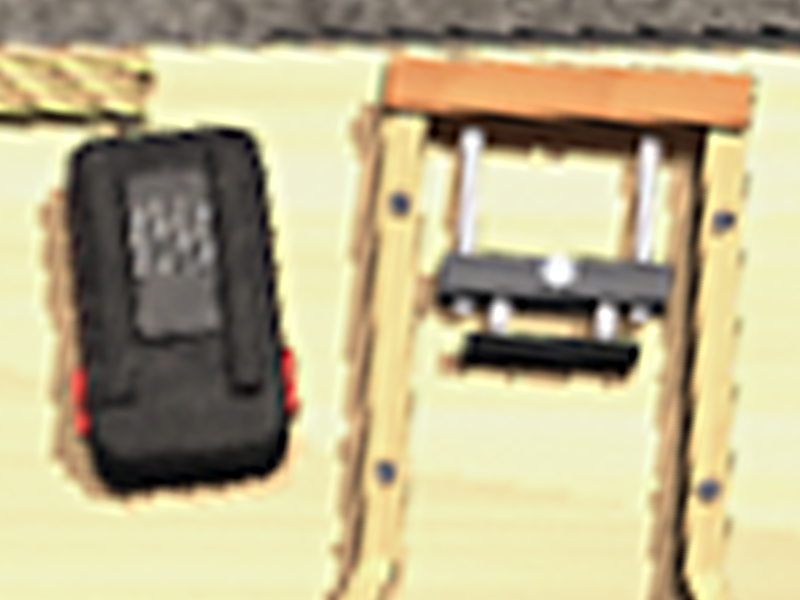

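The enlarged crop shows the cheek screws at (399,203), (386,470), (722,220) and (708,490). From these:
- **Holder axis:** yaw about −0.051 rad, passing through (x .590, y .0577), with the mouth at x≈.559.
- **Pad:** its face at row ~355 gives x≈.631.
- **Battery:** its near edge at row ~485 gives x≈.59.

Plan: one straight push at yaw 62° from the tin to (.468,.135), then −y onto the axis, then in. First I'll rise above the saw (0.244 m).

apply_moves(plan=[[0,0,-1,0,0,0,0.5],[0,0,-1,0,0,0,0.5],[0.725,-0.43,0,0,0,0,0.5],[0.725,-0.43,0,0,0,0,0.5],[0.725,-0.43,0,0,0,0,0.5],[0.725,-0.43,0,0,0,0,0.5],[0.725,-0.43,0,0,0,0,0.5],[0.725,-0.43,0,0,0,0,0.5]], newtons=20)

```text
time: 1.1
tcp_pos: [0.3217, -0.3772, 0.3419]
eef_rot: [0.992, 0.124, -0.0, -0.0]
wrist_force: [-0.1, 0.2, 0.4]
grip_width: 0.0426
finger_force: 0.0
```

apply_moves(plan=[[0.725,-0.43,0,0,0,0,0.5],[0.725,-0.43,0,0,0,0,0.5],[0.725,-0.43,0,0,0,0,0.5],[0.725,-0.43,0,0,0,0,0.5],[0.725,-0.43,0,0,0,0,0.5],[0.725,-0.43,0,0,0,0,0.5],[0.366,-0.794,0,0,0,0,0.5],[0.366,-0.794,0,0,0,0,0.5]])

```text
time: 2.1
tcp_pos: [0.5159, -0.1123, 0.3415]
eef_rot: [0.992, 0.125, -0.001, -0.0]
wrist_force: [0.2, 0.1, -0.5]
grip_width: 0.0429
finger_force: 0.0
```

apply_moves(plan=[[0.366,-0.794,0,0,0,0,0.5],[0.366,-0.794,0,0,0,0,0.5],[0.366,-0.794,0,0,0,0,0.5],[0.366,-0.794,0,0,0,0,0.5],[0.366,-0.794,0,0,0,0,0.5],[0.366,-0.794,0,0,0,0,0.5],[0.366,-0.794,0,0,0,0,0.5],[0.366,-0.794,0,0,0,0,0.5]])

```text
time: 3.1
tcp_pos: [0.579, 0.2317, 0.3417]
eef_rot: [0.992, 0.126, -0.0, 0.0]
wrist_force: [1.1, -0.9, -0.1]
grip_width: 0.0427
finger_force: 0.0
```

apply_moves(plan=[[0.366,-0.794,0,0,0,0,0.5],[0.366,-0.794,0,0,0,0,0.5],[0.366,-0.794,0,0,0,0,0.5],[0.366,-0.794,0,0,0,0,0.5],[0,0,0,0,0,-1,0.5],[0,0,0,0,0,-1,0.5],[0,0,0,0,0,-1,0.5],[0,0,0,0,0,-1,0.5]])

```text
time: 4.1
tcp_pos: [0.6231, 0.3428, 0.3445]
eef_rot: [0.922, 0.386, -0.0, -0.025]
wrist_force: [0.0, 0.3, 0.9]
grip_width: 0.0425
finger_force: 0.0
```

apply_moves(plan=[[0,0,0,0,0,-1,0.5],[0,0,0,0,0,-1,0.5],[0,0,0,0,0,-1,0.5],[0,0,0,0,0,-0.9,0.5],[0,0,1,0,0,0,0.5],[0,0,1,0,0,0,0.5],[0,0,1,0,0,0,0.5],[0,0,0,0,0,0,0.5]])

```text
time: 5.1
tcp_pos: [0.6167, 0.3484, 0.1895]
eef_rot: [0.826, 0.563, -0.001, -0.026]
wrist_force: [0.6, 0.4, 0.5]
grip_width: 0.0428
finger_force: 0.0
```

```bash
cat > go.py <<'E'
import sys
from h import *
from scipy.spatial.transform import Rotation as R
def go(p,yaw):
    s=bot.sense(); r=R.from_quat(s["eef_rot"])
    x=np.array([np.cos(yaw),np.sin(yaw),0]); z=np.array([0,0,-1.]); t=R.from_matrix(np.c_[x,np.cross(z,x),z])
    print("p",s["tcp_pos"].round(4),"F",s["wrist_force"].round(1),"shift",(r.inv().apply(np.array(p)-s["tcp_pos"])/.05).round(3),"turn",(np.degrees((r.inv()*t).as_rotvec())/6).round(2),"t",s["time"])
if __name__=="__main__":
    a=list(map(float,sys.argv[1:])); go(a[:3],np.radians(a[3]))
E
python3 go.py .611 .402 .1 61.8
```

```text
p [0.6167 0.3484 0.1895] F [0.6 0.4 0.5] shift [ 0.905 -0.419  1.836] turn [-0.43 -0.24  1.13] t 5.1
```

apply_moves(plan=[[0,0,0,-0.43,-0.24,0.6,0.5],[0,0,0,0,0,0.53,0.5],[0.3,-0.2,0.45,0,0,0,0.5],[0.3,-0.2,0.45,0,0,0,0.5],[0.29,-0.21,0.45,0,0,0,0.5],[0,0,0.44,0,0,0,0.5],[0,0,0,0,0,0,0.5],[0,0,0,0,0,0,0.5]])

```text
time: 6.1
tcp_pos: [0.6159, 0.4043, 0.1067]
eef_rot: [0.858, 0.513, 0.007, 0.001]
wrist_force: [1.0, -0.3, 0.7]
grip_width: 0.0429
finger_force: 0.0
```

```bash
python3 go.py .611 .402 .029 61.8; python3 - <<'E'
from ortho import *
s=bot.snapshot("side"); im=s["pixels"][120:240,190:350,::-1]; cv2.imwrite("pics/s1.png",cv2.resize(im,(800,600),interpolation=cv2.INTER_CUBIC))
E
```

```text
p [0.6159 0.4043 0.1067] F [ 1.  -0.3  0.7] shift [-0.105 -0.079  1.552] turn [ 0.08 -0.11 -0.  ] t 6.1
```

View pics/s1.png

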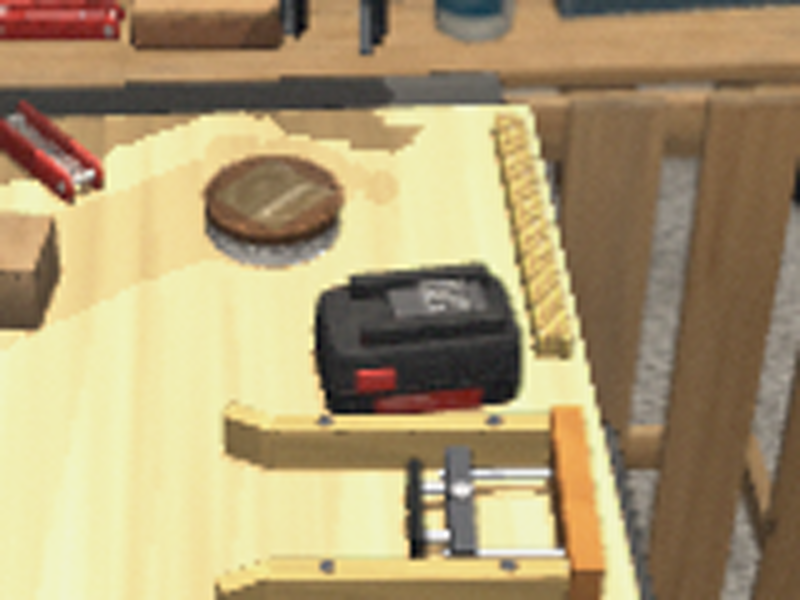

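The crop shows the tin at (275,205) undisturbed, with the finger tips above and behind it at (290,15) and (375,30). Lowering next.

apply_moves(plan=[[-0.1,-0.08,0.3,0.08,-0.11,0,0.5],[0,0,0.3,0,0,0,0.5],[0,0,0.3,0,0,0,0.5],[0,0,0.3,0,0,0,0.5],[0,0,0.2,0,0,0,0.5],[0,0,0.1,0,0,0,0.5],[0,0,0,0,0,0,0.5],[0,0,0,0,0,0,0.5]])

```text
time: 7.15
tcp_pos: [0.6105, 0.4017, 0.0319]
eef_rot: [0.858, 0.513, 0.0, 0.0]
wrist_force: [0.4, -0.2, -0.1]
grip_width: 0.0427
finger_force: 0.0
```

```bash
python3 go.py .5935 .3695 .028 61.8;python3 - <<'E'
from ortho import *
s=bot.snapshot("side"); im=s["pixels"][120:210,210:330,::-1]; cv2.imwrite("pics/s2.png",cv2.resize(im,(800,600),interpolation=cv2.INTER_CUBIC))
E
```

```text
p [0.6105 0.4017 0.0319] F [ 0.4 -0.2 -0.1] shift [-0.728  0.006  0.077] turn [ 0.01 -0.   -0.  ] t 7.15
```

View pics/s2.png

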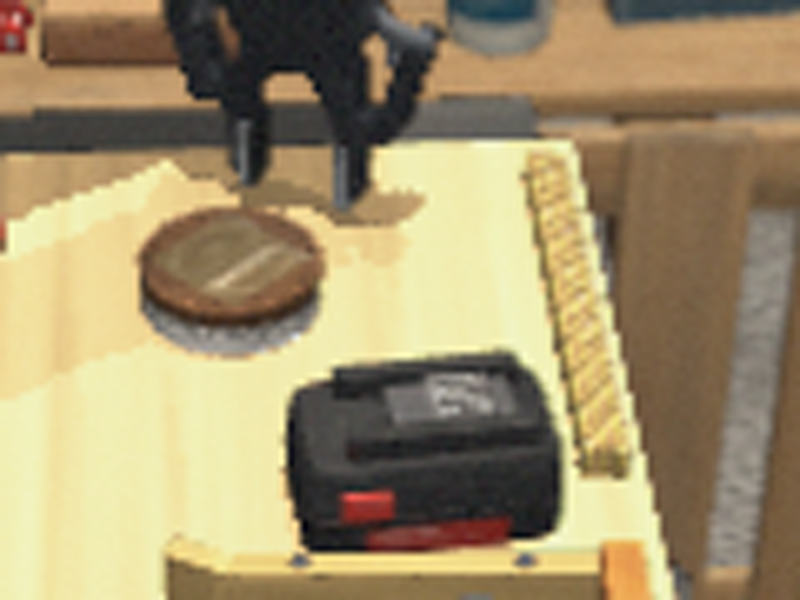

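The fingers straddle the tin's push line just behind it: tips at (248,180) and (347,205), tin at (232,270). Starting the push.

apply_moves(plan=[[-0.2,0,0.06,0,0,0,0.5],[-0.2,0,0,0,0,0,0.5],[-0.2,0,0,0,0,0,0.5],[-0.1,0,0,0,0,0,0.5],[-0.1,0,0,0,0,0,0.5],[-0.15,0,0,0,0,0,0.5],[-0.2,0,0,0,0,0,0.5],[-0.2,0,0,0,0,0,0.5]])

```text
time: 8.2
tcp_pos: [0.5778, 0.3415, 0.0283]
eef_rot: [0.858, 0.513, -0.0, 0.0]
wrist_force: [0.5, 0.4, 0.3]
grip_width: 0.0427
finger_force: 0.6
```

apply_moves(plan=[[-0.2,0,0,0,0,0,0.5],[-0.2,0,0,0,0,0,0.5],[-0.2,0,0,0,0,0,0.5],[-0.2,0,0,0,0,0,0.5],[-0.2,0,0,0,0,0,0.5],[-0.2,0,0,0,0,0,0.5],[-0.15,0,0,0,0,0,0.5],[-0.1,0,0,0,0,0,0.5]])

```text
time: 9.2
tcp_pos: [0.5435, 0.2777, 0.0282]
eef_rot: [0.858, 0.513, -0.0, 0.0]
wrist_force: [0.5, 1.2, 0.1]
grip_width: 0.0428
finger_force: 0.7
```

```bash
python3 go.py .4907 .1773 .029 61.8;python3 - <<'E'
from ortho import *
s=bot.snapshot("top");cv2.imwrite("pics/t3.png",ortho(s,.038,.72,.42,1800,800,600))
E
```

```text
p [0.5435 0.2777 0.0282] F [0.5 1.2 0.1] shift [-2.268  0.019 -0.014] turn [-0.    0.01 -0.01] t 9.2
```

View pics/t3.png

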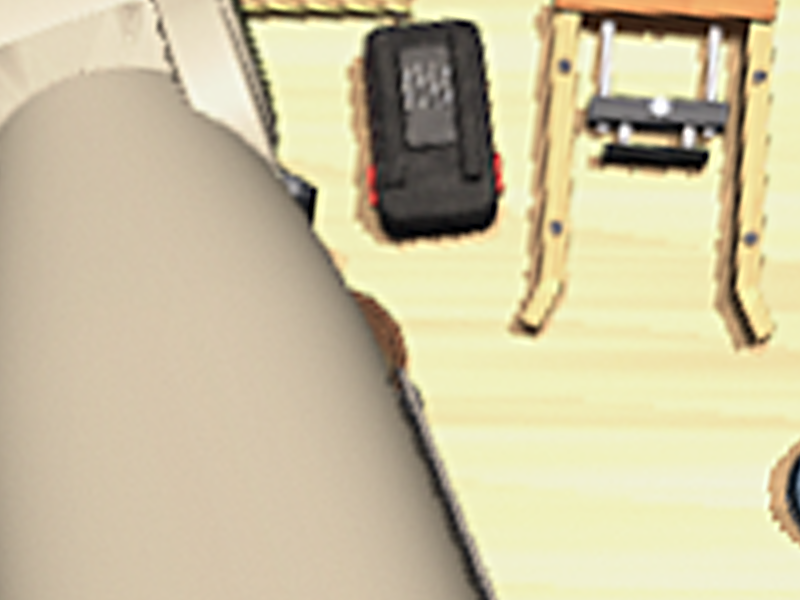

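The arm hides most of the top view. The tin's right edge at (405,345), so y≈.195, x≈.528, agrees with the predicted centre (.521,.235). Continuing.

apply_moves(plan=[[-0.15,0,0,0,0,0,0.5],[-0.2,0,0,0,0,0,0.5],[-0.2,0,0,0,0,0,0.5],[-0.2,0,0,0,0,0,0.5],[-0.2,0,0,0,0,0,0.5],[-0.2,0,0,0,0,0,0.5],[-0.15,0,0,0,0,0,0.5],[-0.1,0,0,0,0,0,0.5]])

```text
time: 10.25
tcp_pos: [0.5104, 0.216, 0.0283]
eef_rot: [0.858, 0.513, -0.0, 0.0]
wrist_force: [0.5, 1.0, 0.0]
grip_width: 0.0429
finger_force: 0.5
```

apply_moves(plan=[[-0.15,0,0,0,0,0,0.5],[-0.2,0,0,0,0,0,0.5],[-0.2,0,0,0,0,0,0.5],[-0.15,0,0,0,0,0,0.5],[-0.1,0,0,0,0,0,0.5],[-0.05,0,0,0,0,0,0.5],[0,0,0,0,0,0,0.5],[0,0,0,0,0,0,0.5]])

```text
time: 11.25
tcp_pos: [0.4906, 0.179, 0.0283]
eef_rot: [0.858, 0.513, -0.0, 0.0]
wrist_force: [0.8, -0.2, 0.8]
grip_width: 0.0424
finger_force: 0.0
```

```bash
python3 go.py .468 .183 .029 90;python3 - <<'E'
from ortho import *
s=bot.snapshot("side"); cv2.imwrite("pics/s4.png",ortho(s,.038,.66,.32,1800,800,600))
E
```

```text
p [0.4906 0.179  0.0283] F [ 0.8 -0.2  0.8] shift [-0.143 -0.436 -0.015] turn [-0.    0.01 -4.7 ] t 11.25
```

View pics/s4.png

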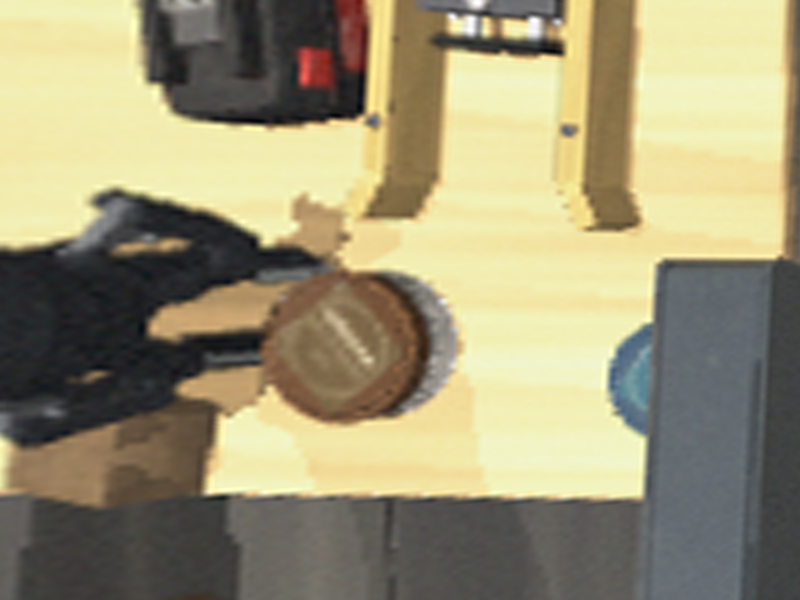

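Tin lid centre at (345,347) means the tin is at (.467,.128), with about 56 mm from TCP to tin. The battery, wing and cube are clear. I'll back off slightly, rotate the fork about the tin to yaw 78°, then push −y.

apply_moves(plan=[[0.2,0,0,0,0,0,0.5],[-0.006,-0.124,0,0,0,-0.9,0.5],[-0.006,-0.124,0,0,0,-0.9,0.5],[-0.006,-0.124,0,0,0,-0.9,0.5],[0,0,0,0,0,0,0.5],[-0.1,0,0,0,0,0,0.5],[-0.1,0,0,0,0,0,0.5],[0,0,0,0,0,0,0.5]])

```text
time: 12.3
tcp_pos: [0.4758, 0.1839, 0.0283]
eef_rot: [0.778, 0.629, -0.0, 0.0]
wrist_force: [0.9, -0.5, 0.4]
grip_width: 0.0426
finger_force: 0.0
```

```bash
python3 go.py .4787 .1188 .029 78
```

```text
p [0.4758 0.1839 0.0283] F [ 0.9 -0.5  0.4] shift [-1.26   0.329 -0.014] turn [-0.    0.01 -0.02] t 12.3
```

apply_moves(plan=[[-0.1,0.026,0,0,0,0,0.5],[-0.19,0.05,0,0,0,0,0.5],[-0.19,0.05,0,0,0,0,0.5],[-0.19,0.05,0,0,0,0,0.5],[-0.19,0.05,0,0,0,0,0.5],[-0.19,0.05,0,0,0,0,0.5],[-0.13,0.03,0,0,0,0,0.5],[-0.08,0.02,0,0,0,0,0.5]])

```text
time: 13.3
tcp_pos: [0.4786, 0.1189, 0.0283]
eef_rot: [0.777, 0.629, -0.0, 0.0]
wrist_force: [-0.3, 1.4, 0.4]
grip_width: 0.0425
finger_force: 0.6
```

```bash
python3 - <<'E'
from ortho import *
s=bot.snapshot("side"); cv2.imwrite("pics/s5.png",ortho(s,.038,.66,.32,1800,800,600))
print(bot.sense()["tcp_pos"])
E
```

```text
[0.47860404 0.11857786 0.02830119]
```

View pics/s5.png

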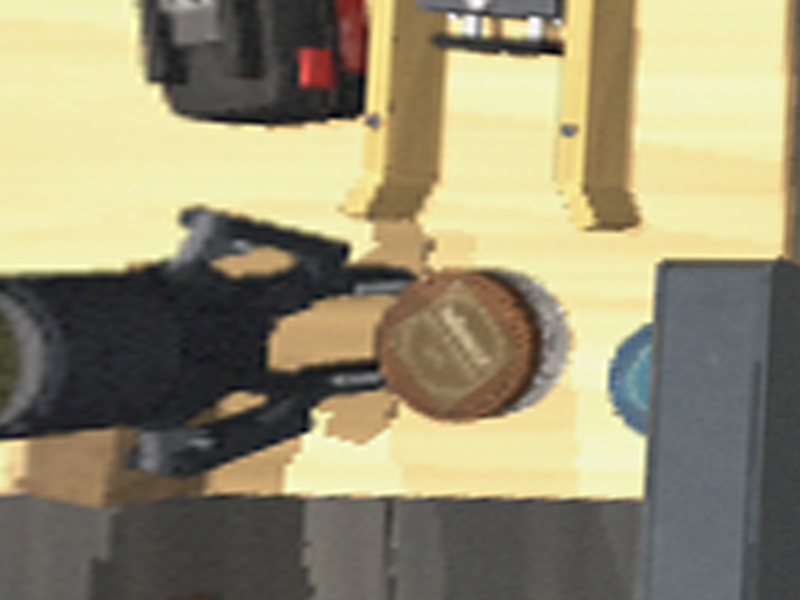

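Tin centre at (458,346), i.e. (.468,.066), is on the holder axis (.064 there). Now I'll back off and swing the fork round to behind the tin (yaw 177°).

apply_moves(plan=[[0.14,-0.02,0,0,0,0,0.5],[0.14,-0.02,0,0,0,0,0.5],[-0.007,-0.14,0,0,0,-0.97,0.5],[-0.007,-0.14,0,0,0,-0.97,0.5],[-0.007,-0.14,0,0,0,-0.97,0.5],[-0.007,-0.14,0,0,0,-0.97,0.5],[-0.007,-0.14,0,0,0,-0.97,0.5],[-0.007,-0.14,0,0,0,-0.97,0.5]])

```text
time: 14.35
tcp_pos: [0.4381, 0.1303, 0.0283]
eef_rot: [0.551, 0.835, -0.0, 0.0]
wrist_force: [0.4, -0.1, -0.8]
grip_width: 0.0427
finger_force: 0.0
```

apply_moves(plan=[[-0.007,-0.14,0,0,0,-0.97,0.5],[-0.007,-0.14,0,0,0,-0.97,0.5],[-0.007,-0.14,0,0,0,-0.97,0.5],[-0.007,-0.14,0,0,0,-0.97,0.5],[-0.007,-0.14,0,0,0,-0.97,0.5],[-0.007,-0.14,0,0,0,-0.97,0.5],[-0.007,-0.14,0,0,0,-0.97,0.5],[-0.007,-0.14,0,0,0,-0.97,0.5]])

```text
time: 15.35
tcp_pos: [0.4004, 0.0907, 0.0284]
eef_rot: [0.176, 0.984, -0.0, 0.0]
wrist_force: [-0.8, -0.2, -0.7]
grip_width: 0.0426
finger_force: 0.0
```

```bash
python3 go.py .402 .067 .0285 177.1;python3 -c "
from h import *
print(bot.sense()['joints'].round(2))"
```

```text
p [0.4004 0.0907 0.0284] F [-0.8 -0.2 -0.7] shift [-0.194 -0.434 -0.002] turn [-0.01  0.   -2.9 ] t 15.35
[ 0.03  0.2  -0.69  0.68 -0.    0.38]
```

apply_moves(plan=[[0,-0.145,0,0,0,-0.97,0.5],[0,-0.145,0,0,0,-0.97,0.5],[0,-0.145,0,0,0,-0.96,0.5],[0,0,0,0,0,0,0.5],[0,0,0,0,0,0,0.5],[0,0,0,0,0,0,0.5],[0,0,0,0,0,0,0.5],[0,0,0,0,0,0,0.5]])

```text
time: 16.35
tcp_pos: [0.395, 0.0694, 0.0283]
eef_rot: [0.027, 1.0, -0.0, -0.0]
wrist_force: [-0.2, 0.7, 0.2]
grip_width: 0.0429
finger_force: 0.0
```

```bash
python3 go.py .525 .061 .0285 177.1
```

```text
p [0.395  0.0694 0.0283] F [-0.2  0.7  0.2] shift [-2.605 -0.024 -0.004] turn [-0.01 -0.   -0.04] t 16.35
```

apply_moves(plan=[[-0.1,-0.02,0,0,0,0,0.5],[-0.1,0,0,0,0,0,0.5],[-0.1,0,0,0,0,0,0.5],[-0.1,0,0,0,0,0,0.5],[-0.15,0,0,0,0,0,0.5],[-0.15,0,0,0,0,0,0.5],[-0.15,0,0,0,0,0,0.5],[-0.15,0,0,0,0,0,0.5]])

```text
time: 17.35
tcp_pos: [0.4453, 0.0655, 0.0283]
eef_rot: [0.027, 1.0, -0.0, -0.0]
wrist_force: [-0.7, 0.1, 0.0]
grip_width: 0.0429
finger_force: 0.5
```

apply_moves(plan=[[-0.15,0,0,0,0,0,0.5],[-0.15,0,0,0,0,0,0.5],[-0.15,0,0,0,0,0,0.5],[-0.15,0,0,0,0,0,0.5],[-0.15,0,0,0,0,0,0.5],[-0.15,0,0,0,0,0,0.5],[-0.1,0,0,0,0,0,0.5],[-0.1,0,0,0,0,0,0.5]])

```text
time: 18.35
tcp_pos: [0.5, 0.0625, 0.0283]
eef_rot: [0.027, 1.0, -0.0, -0.0]
wrist_force: [-1.6, -0.9, 0.5]
grip_width: 0.043
finger_force: 0.6
```

```bash
python3 go.py .525 .061 .0285 177.1; python3 - <<'E'
from ortho import *
s=bot.snapshot("side"); cv2.imwrite("pics/s6.png",ortho(s,.038,.70,.22,2500,800,600))
E
```

```text
p [0.5    0.0625 0.0283] F [-1.6 -0.9  0.5] shift [-0.502 -0.003 -0.004] turn [-0.01 -0.   -0.04] t 18.35
```

View pics/s6.png

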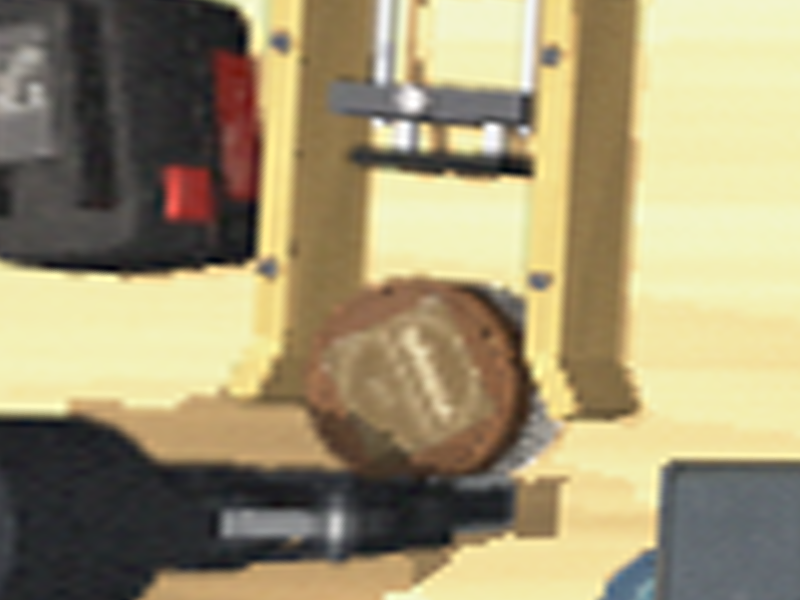

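The tin centre, about (416,377), is in the mouth and central between the cheeks within 1–2 mm. The pad face at row ~172 gives x≈.631, so about 39 mm remain. I'll slow down near it.

apply_moves(plan=[[-0.1,0,0,0,0,0,0.5],[-0.1,0,0,0,0,0,0.5],[-0.1,0,0,0,0,0,0.5],[-0.1,0,0,0,0,0,0.5],[-0.1,0,0,0,0,0,0.5],[-0.1,0,0,0,0,0,0.5],[-0.03,0,0,0,0,0,0.5],[0,0,0,0,0,0,0.5]])

```text
time: 19.4
tcp_pos: [0.5316, 0.0608, 0.0284]
eef_rot: [0.027, 1.0, -0.0, 0.0]
wrist_force: [0.2, -0.5, -0.2]
grip_width: 0.0431
finger_force: 0.0
```

apply_moves(plan=[[-0.02,0,0,0,0,0,0.5],[-0.02,0,0,0,0,0,0.5],[-0.02,0,0,0,0,0,0.5],[-0.02,0,0,0,0,0,0.5],[0,0,0,0,0,0,0.5],[0,0,0,0,0,0,0.5],[0,0,0,0,0,0,0.5],[0,0,0,0,0,0,0.5]])

```text
time: 20.4
tcp_pos: [0.5354, 0.0606, 0.0284]
eef_rot: [0.027, 1.0, -0.0, 0.0]
wrist_force: [-0.2, -0.0, 0.1]
grip_width: 0.0426
finger_force: 0.2
```

apply_moves(plan=[[-0.02,0,0,0,0,0,0.5],[-0.02,0,0,0,0,0,0.5],[-0.02,0,0,0,0,0,0.5],[0,0,0,0,0,0,0.5],[0,0,0,0,0,0,0.5],[0,0,0,0,0,0,0.5],[0,0,0,0,0,0,0.5],[0,0,0,0,0,0,0.5]])

```text
time: 21.4
tcp_pos: [0.5383, 0.0604, 0.0284]
eef_rot: [0.027, 1.0, -0.0, 0.0]
wrist_force: [0.5, -1.0, -0.1]
grip_width: 0.0428
finger_force: 0.2
```

apply_moves(plan=[[-0.02,0,0,0,0,0,0.5],[-0.02,0,0,0,0,0,0.5],[0,0,0,0,0,0,0.5],[0,0,0,0,0,0,0.5],[0,0,0,0,0,0,0.5],[0,0,0,0,0,0,0.5],[0,0,0,0,0,0,0.5],[0,0,0,0,0,0,0.5]])

```text
time: 22.4
tcp_pos: [0.5402, 0.0603, 0.0283]
eef_rot: [0.027, 1.0, -0.0, -0.0]
wrist_force: [-0.0, 0.2, 0.2]
grip_width: 0.0429
finger_force: 0.4
```

apply_moves(plan=[[-0.02,0,0,0,0,0,0.5],[-0.02,0,0,0,0,0,0.5],[0,0,0,0,0,0,0.5],[0,0,0,0,0,0,0.5],[0,0,0,0,0,0,0.5],[0,0,0,0,0,0,0.5],[0,0,0,0,0,0,0.5],[0,0,0,0,0,0,0.5]])

```text
time: 23.4
tcp_pos: [0.5423, 0.0602, 0.0284]
eef_rot: [0.027, 1.0, -0.0, -0.0]
wrist_force: [0.1, -0.3, 0.6]
grip_width: 0.0428
finger_force: 0.2
```

apply_moves(plan=[[-0.02,0,0,0,0,0,0.5],[-0.02,0,0,0,0,0,0.5],[0,0,0,0,0,0,0.5],[0,0,0,0,0,0,0.5],[0,0,0,0,0,0,0.5],[0,0,0,0,0,0,0.5],[0,0,0,0,0,0,0.5],[0,0,0,0,0,0,0.5]])

```text
time: 24.4
tcp_pos: [0.544, 0.0601, 0.0283]
eef_rot: [0.027, 1.0, -0.0, -0.0]
wrist_force: [-3.8, 0.6, 1.2]
grip_width: 0.0427
finger_force: 1.7
```

Contact. Advancing in 1 mm steps.

apply_moves(plan=[[-0.02,0,0,0,0,0,0.5],[0,0,0,0,0,0,0.5],[0,0,0,0,0,0,0.5],[0,0,0,0,0,0,0.5],[0,0,0,0,0,0,0.5],[0,0,0,0,0,0,0.5],[0,0,0,0,0,0,0.5],[0,0,0,0,0,0,0.5]])

```text
time: 25.4
tcp_pos: [0.5447, 0.06, 0.0282]
eef_rot: [0.027, 1.0, -0.0, -0.001]
wrist_force: [-4.9, 0.4, 1.2]
grip_width: 0.0428
finger_force: 2.4
```

```bash
python3 - <<'E'
from h import *
for i in range(4): bot.snapshot("side"); s=bot.sense(); print(s["wrist_force"].round(2),s["finger_force"],s["tcp_pos"].round(4))
E
```

```text
[-5.44 -0.19  1.59] 2.395910359919071 [0.5447 0.0601 0.0282]
[-4.66  0.43  1.34] 2.396320179104805 [0.5447 0.06   0.0282]
[-4.59  0.26  1.93] 2.395913265645504 [0.5447 0.0601 0.0282]
[-5.06  0.89  1.79] 2.3964612185955048 [0.5447 0.06   0.0282]
```

apply_moves(plan=[[-0.02,0,0,0,0,0,0.5],[-0.02,0,0,0,0,0,0.5],[0,0,0,0,0,0,0.5],[0,0,0,0,0,0,0.5],[0,0,0,0,0,0,0.5],[0,0,0,0,0,0,0.5],[0,0,0,0,0,0,0.5],[0,0,0,0,0,0,0.5]])

```text
time: 26.6
tcp_pos: [0.5456, 0.06, 0.028]
eef_rot: [0.027, 1.0, -0.0, -0.002]
wrist_force: [-6.8, 0.2, 3.4]
grip_width: 0.0428
finger_force: 3.9
```

```bash
python3 - <<'E'
from h import *
for i in range(3): bot.snapshot("side"); s=bot.sense(); print(s["wrist_force"].round(2),s["finger_force"],s["tcp_pos"].round(4))
E
```

```text
[-7.96 -0.55  3.7 ] 3.914566934108734 [0.5457 0.06   0.0281]
[-7.51 -0.11  2.97] 3.9143476635217667 [0.5456 0.06   0.028 ]
[-7.4   0.58  3.32] 3.914461210370064 [0.5456 0.06   0.028 ]
```

apply_moves(plan=[[-0.025,0,0,0,0,0,0.5],[-0.025,0,0,0,0,0,0.5],[0,0,0,0,0,0,0.5],[0,0,0,0,0,0,0.5],[0,0,0,0,0,0,0.5],[0,0,0,0,0,0,0.5],[0,0,0,0,0,0,0.5],[0,0,0,0,0,0,0.5]])

```text
time: 27.75
tcp_pos: [0.5467, 0.06, 0.0278]
eef_rot: [0.027, 1.0, -0.0, -0.003]
wrist_force: [-10.6, 0.6, 6.2]
grip_width: 0.0428
finger_force: 6.0
```

```bash
python3 - <<'E'
from h import *
for i in range(3): bot.snapshot("side"); s=bot.sense(); print(s["wrist_force"].round(2),s["finger_force"],s["tcp_pos"].round(4))
E
```

```text
[-10.47  -0.06   5.34] 6.019577980041504 [0.5467 0.06   0.0278]
[-10.58  -0.19   5.34] 6.019919738173485 [0.5467 0.06   0.0278]
[-10.8    0.05   4.99] 6.01927824318409 [0.5467 0.06   0.0278]
```

apply_moves(plan=[[-0.02,0,0,0,0,0,0.5],[0,0,0,0,0,0,0.5],[0,0,0,0,0,0,0.5],[0,0,0,0,0,0,0.5],[0,0,0,0,0,0,0.5],[0,0,0,0,0,0,0.5],[0,0,0,0,0,0,0.5],[0,0,0,0,0,0,0.5]])

```text
time: 28.9
tcp_pos: [0.547, 0.06, 0.0277]
eef_rot: [0.027, 1.0, -0.0, -0.003]
wrist_force: [-12.1, 0.4, 6.5]
grip_width: 0.0433
finger_force: 6.8
```

apply_moves(plan=[[0,0,0,0,0,0,0.5],[0,0,0,0,0,0,0.5],[0,0,0,0,0,0,0.5],[0,0,0,0,0,0,0.5],[0,0,0,0,0,0,0.5],[0,0,0,0,0,0,0.5],[0,0,0,0,0,0,0.5],[0,0,0,0,0,0,0.5]])

```text
time: 29.9
tcp_pos: [0.547, 0.06, 0.0278]
eef_rot: [0.027, 1.0, -0.0, -0.003]
wrist_force: [-12.5, -0.9, 6.8]
grip_width: 0.0427
finger_force: 6.8
```

Held at about 12 N at the wrist, roughly 10 N on the pad. Now a slow release.

apply_moves(plan=[[0.02,0,0,0,0,0,0.5],[0.02,0,0,0,0,0,0.5],[0.02,0,0,0,0,0,0.5],[0.02,0,0,0,0,0,0.5],[0.02,0,0,0,0,0,0.5],[0.02,0,0,0,0,0,0.5],[0.02,0,0,0,0,0,0.5],[0.02,0,0,0,0,0,0.5]])

```text
time: 30.9
tcp_pos: [0.5437, 0.0601, 0.0286]
eef_rot: [0.027, 1.0, -0.0, 0.001]
wrist_force: [-1.0, -0.3, -0.2]
grip_width: 0.0426
finger_force: 0.6
```

apply_moves(plan=[[0.03,0,0,0,0,0,0.5],[0.05,0,0,0,0,0,0.5],[0.1,0,0,0,0,0,0.5],[0.2,0,0,0,0,0,0.5],[0.3,0,0,0,0,0,0.5],[0.4,0,0,0,0,0,0.5],[0.4,0,0,0,0,0,0.5],[0.3,0,0,0,0,0,0.5]])

```text
time: 31.9
tcp_pos: [0.4519, 0.0652, 0.0283]
eef_rot: [0.027, 1.0, -0.0, -0.001]
wrist_force: [-0.5, 0.0, -0.3]
grip_width: 0.0428
finger_force: 0.0
```

apply_moves(plan=[[0.2,0,0,0,0,0,0.5],[0,0,-0.3,0,0,0,0.5],[0,0,-0.5,0,0,0,0.5],[0,0,-0.7,0,0,0,0.5],[0,0,-0.7,0,0,0,0.5],[0,0,-0.5,0,0,0,0.5],[0,0,0,0,0,0,0.5],[0,0,0,0,0,0,0.5]])

```text
time: 32.9
tcp_pos: [0.4435, 0.0657, 0.1626]
eef_rot: [0.027, 1.0, -0.0, -0.0]
wrist_force: [-0.2, -0.0, -0.8]
grip_width: 0.0428
finger_force: 0.0
```

```bash
python3 - <<'E'
from ortho import *
s=bot.snapshot("side"); cv2.imwrite("pics/s7.png",ortho(s,.038,.74,.40,1500,800,600)); print(bot.sense()["wrist_force"],bot.sense()["tcp_pos"])
E
```

```text
[-0.18607265  0.00467077  0.30480671] [0.44315292 0.06567528 0.16224765]
```

View pics/s7.png

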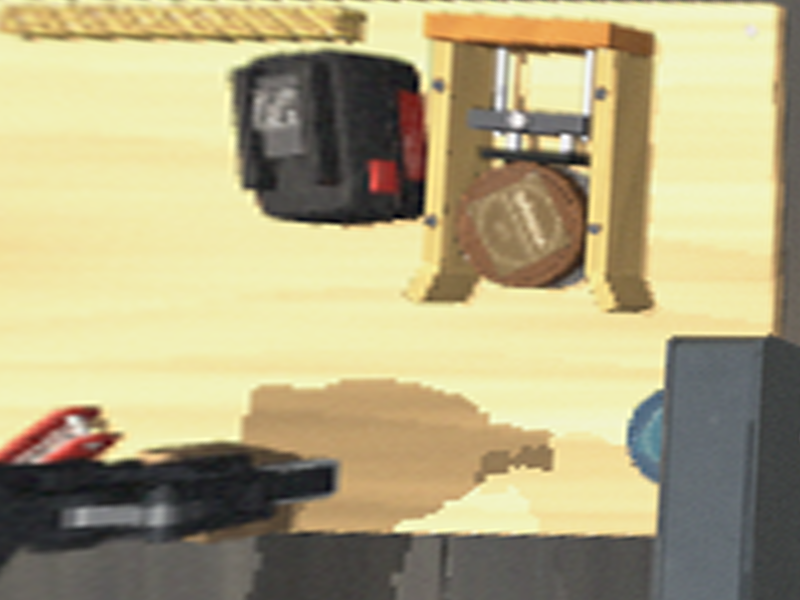

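The tin at (522,224) sits flat in the bay against the pad at (535,157). The rule, keys and obstacles look undisturbed, and the gripper is clear. Handing in.

```bash
python3 -c "
from workcell import bot
print(bot.job_done())"
```

```text
the job is handed in; nothing more can be done
None
```

The tin was slid flat round the obstacles into the holder, held against the pad for over a second with about 10 N (estimated from 12–12.5 N at the wrist), and left resting on it; the job is handed in (about 33 s), but no verdict was returned.

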